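Fetch the spectacle case from under the bench riser, behind the spray bottle

TASK

The navy spectacle case lies under the overhanging bench shelf with the white spray bottle standing in its way. Set the bottle well aside, standing upright, bring the case out and lay it flat, right way up, centred on the cork pad, then put the bottle back upright where it stood. Leave the wooden tool block and the other things on the table where they are.

Things in the scene. Friction and masses are not known exactly. Their poses are not given: they have to be found in the camera images.
- riser_edge (a point): Fixed bench riser: plywood board 350 mm wide, 115 mm deep, 14 mm thick, its underside 200 mm above the table, on three dark steel panels. This point is the middle of the board's lower front edge (z = 0.200); x points into the riser, away from the robot, y to its left. No floor: things under it stand on the table, one each side of the middle panel. Tape and a jar on top reach 265 mm above the table.
- case_mid (a point): Closed hard spectacle case, navy, 160 mm long (y axis), 62 mm wide (x axis), 42 mm high, 0.10 to 0.2 kg, lid fixed. This point is its centre, 21 mm up. It lies under the left or right half of the riser, roughly front to back, centre about 38 mm behind the board's front edge, front end (+y) sticking out. The board bars a grip from straight above; come from the front, tilted about 40 degrees, across its width.
- bottle_mid (a point): White spray bottle with blue spray head, upright, 37 mm across, 125 mm high overall (round body up to 94 mm; grip it there), 0.08 to 0.17 kg. This point is on its axis, half-way up (62.5 mm above its foot). It stands on the table in front of the case's front end, about 15 to 25 mm from it.
- pad_mid (a point): Cork pad: the 8 mm thick top of a fixed four-legged low stand at the right, 140 x 180 mm (x, y), top face 45 mm above the table. This point is the middle of the top face, z up. The case may lie on it in any direction, its ends overhanging. Behind it stands a lamp's round foot (36 mm high, radius about 105 mm, centre near x = 0.64, y = -0.37).
- block_mid (a point): Bystander: beech tool block 45 x 110 mm (x, y), 34 mm high with four pin punches up to 84 mm, under the other half of the riser. This point is 17 mm above its foot.
- cutter_mid (a point): Bystander: navy snap-off cutter lying flat on the left, 17 x 150 mm (x, y), 15 mm high. Its centre.
- driver_mid (a point): Bystander: blue precision screwdriver lying near the front edge of the table, 161 mm long (y axis), handle 16 to 20 mm thick. This point is in the handle, 30 mm from the middle of its length, which lies at y = -30 mm from here.
- jar_mid (a point): Bystander at the far right: small jar of screws with blue cap, 38 mm across and 38 mm high. Its centre.
- pliers_mid (a point): Bystander: orange pliers lying flat at the far right, 145 x 48 x 12 mm. Their centre.
- dropper_mid (a point): Bystander: red dropper bottle at the far right, 26 mm across, 78 mm high. Its centre.
- riser: The riser; origin on the table under the middle of the board's front edge, axes as above. Its panels are 10 mm thick, at y = -165, 0 and +165 mm, from 54 to 112 mm behind the front edge, table to board. A drawer cabinet 206 mm high stands close behind (drawer pulls reach to x = 0.67).
- case: The spectacle case; origin in the middle of its underside, z up through the lid.
- bottle: The spray bottle; origin in the middle of its foot, z up.
Mind the look-alikes: they are no part of the job. Of the things that look like the bottle, the larger one is meant.

How it is judged:
By the outcome, as a careful person would: the job done as asked, in the order asked, and still so for the second after the job is handed in, with the robot touching nothing.
It also fails if it takes over 72 s, if anything falls off the work surface, if the arm or the gripper's body presses on something with over 40 N, if the wrist force passes 120 N, or if a joint passes its speed limit or range.

ROBOT

A 6-joint arm with a two-finger parallel gripper is mounted at the origin on a cart in front of the work surface, level with it; the furniture and walls round the work are solid. World frame = base frame: x ahead of the robot, y to its left, z up, the work surface at z = 0. Lengths are in mm, angles in rad, forces in N, time in s.
With the tool pointing down it reaches from about 350 to 975 mm from the base axis. Payload 7.1 kg.
Tool frame: the origin (TCP) lies at the very end of the fingers, on their centre line; the grasp point (between the pads) lies 19 mm behind it; z points along the fingers, y is the line along which they close (so a half turn about z gives the same grasp; the last joint's range is limited). The gripper opens to 88 mm and grips with 3 to 60 N. Pads are 20 mm wide; open, the fingers measure 115 mm over their backs; the gripper's body (75 mm by 178 mm) begins 61 mm behind the grasp point.
Start: joints at [-1.357, 0.423, 1.63, -0, 1.089, -0.019], TCP at [144.209, -608.119, 222.675] pointing down, gripper open.
Joint ranges: [-3, 3], [-0.9, 2.11], [0.09, 2.58], [-1.31, 4.45], [0.11, 2.69], [-2.54, 2.54]. Speed limits (rad/s): [2.39, 2.39, 3.01, 3.14, 3.14, 3.14].

INTERFACE

Orientations are given as a rotation vector (axis times angle).
In Python, from station import env, grab_frame, job gives the robot as it stands.
- The arm moves only by the tool carry_out, never from a script. Its argument "moves" is a list of rows, each a list of 5 numbers: the shift along the tool's x, y, z in m, then the turn about the tool's z in rad, then the gripper command: -1 is shut, 1 is fully open, values between are in proportion. A call has 1 to 12 rows; each row is the pose to reach, as a shift and turn from the pose commanded when the call began, along the tool's axes at that moment; what a row does not reach only later rows make up. A row lasts 1/8 s, in which the tool goes at most 62.5 mm and 10.7 degrees, less where a joint would pass 70% of its speed; a pose out of reach is approached as far as the arm can. A call with a gripper value outside its range is refused whole. The fingers move at their own pace and stop on an object; "force" is the grip in N (left out, the last holds). Time passes only in rows, so rows that repeat a pose let the fingers close. It gives the time, the measured TCP pose, the force, the opening and the grip force at its end, in the units of the state.
- env.get_obs(): the state, without advancing time (a new reading comes with each control period).
- grab_frame(name): name is "scene" or "top"; returns a dict with "frame" (480x640x3 uint8, red, green, blue), "fx", "fy", "cx", "cy" (pixels), "extrinsics" (4x4, takes a point from world to camera coordinates). Camera axes: x right, y down, z forward; pixel columns grow to the right and rows downward; lengths in mm; the calibration is good to about 2 mm. A picture is of the moment at which its call begins. There is no depth.
- job.sign_off(): hands the job in; it is judged then, once.
The state is a dict: "time": time; "joint_positions": joint angles; "joint_velocities": joint speeds; "joint_efforts": joint torques, N m; "eef_pos": TCP position; "orientation": TCP orientation; "ft_force": force on the tool from outside, world axes, zero at the start; "torque": the same for the moment, N m; "finger_gap": finger opening in mm; "gripper_force": force on a finger pad.
Only numpy, scipy, OpenCV 4.12 (cv2) and the standard library are available. Lean on these libraries where they do the work, as an engineer would, in place of code of your own. Each camera call takes 0.05 s, during which the arm holds its last target. There are 200 camera calls.

## Working session

There is one attempt and no reset: what is moved stays moved. The work goes in short steps, Python scripts to look and compute and a tool call to move; the robot and the scene stay as the last step left them, time stands still between calls to the robot, and variables do not carry over. Pictures are saved under pics/ and viewed, at most 10 in all, crops included, and the job is handed in when it is done.

Besides the shell and the picture viewer there is one more tool, called after ">>>" in YAML: its name, and indented under it one key for each argument. carry_out: Moves the arm, as the interface text tells. Its arguments: {"type":"object","properties":{"moves":{"type":"array"},"force":{"type":"number"}},"required":["moves"]}

```bash
mkdir -p pics; ls; cat > h.py <<'E'
import numpy as np, cv2
from station import env, grab_frame, job
def shot(n,fn=None):
    d=grab_frame(n)
    if fn: cv2.imwrite('pics/'+fn,d['frame'][:,:,::-1])
    return d
def ray(d,u,v):
    E=np.array(d['extrinsics']);R=E[:3,:3];t=E[:3,3]
    o=-R.T@t; r=R.T@np.array([(u-d['cx'])/d['fx'],(v-d['cy'])/d['fy'],1]); return o,r
def onz(d,u,v,z):
    o,r=ray(d,u,v); return o+r*(z-o[2])/r[2]
def proj(d,p):
    E=np.array(d['extrinsics']);q=E[:3,:3]@np.array(p)+E[:3,3]
    return d['fx']*q[0]/q[2]+d['cx'],d['fy']*q[1]/q[2]+d['cy']
E
python3 - <<'E'
from h import *
for n in('scene','top'):
    d=shot(n,n+'0.png'); print(n,d['fx'],d['fy'],d['cx'],d['cy'],ray(d,320,240))
print(env.get_obs())
E
```

```text
pics
scene 459.9771894965927 459.9771894965927 319.8407697264692 236.51958038071973 (array([-52.88901634, 410.5584279 , 730.4608723 ]), array([ 0.52184712, -0.61176644, -0.59453745]))
top 541.6478030041444 541.6478030041444 327.88189106081165 234.48498500023928 (array([ 288.36565093, -201.02812639, 1343.78500067]), array([ 0.14166303,  0.02863977, -0.98965993]))
{'time': 0.1, 'joint_positions': array([-1.35700057e+00,  4.23771734e-01,  1.63063291e+00, -3.52295393e-05,
        1.08865039e+00, -1.90240500e-02]), 'joint_velocities': array([-9.52730628e-05, -1.67577635e-03, -1.48402607e-03, -5.64521490e-04,
        1.46357267e-03, -4.57959629e-04]), 'joint_efforts': array([ 5.43170027e-04, -5.45608842e+01, -2.74324751e+01,  6.46313536e-02,
        1.87857659e-02, -2.72817391e-05]), 'eef_pos': array([ 144.08888224, -607.61446085,  221.96729196]), 'orientation': array([-3.11888482e+00, -3.64743891e-01,  2.72005744e-04]), 'ft_force': array([-0.13832419,  0.34523124, -0.35046543]), 'torque': array([-0.06571586,  0.00606713,  0.06071516]), 'gripper_force': 0.0, 'finger_gap': 87.81200737046458}
```

View pics/scene0.png

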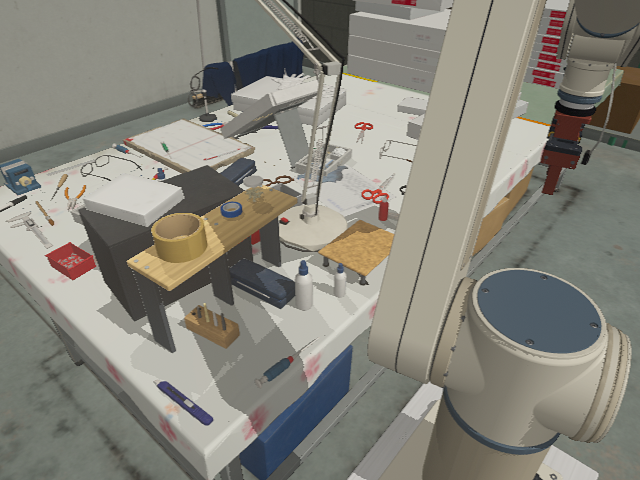

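View pics/top0.png

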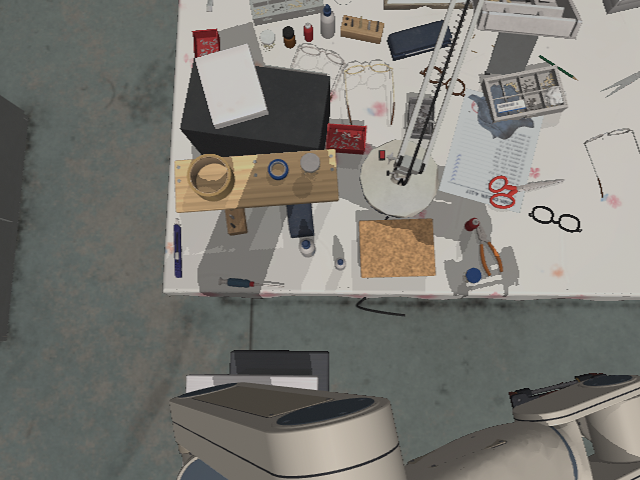

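Top view: the riser's front edge runs (176,212)–(338,200). The case sticks out at about (300,222), the pad is at (397,248), and the block is at (236,222).

There are three bottle candidates: (307,245) right in front of the case, a smaller one at (340,263), and one at the back at (328,20). The first fits because it is the larger of the front pair and blocks the case. The case candidates are (300,222), under the riser, and (420,40), at the far back. The first is meant. I'll confirm both in an enlarged crop and measure.

```bash
python3 - <<'E'
from h import *
s=shot('scene'); t=shot('top')
a=cv2.resize(s['frame'][235:335,210:370],(800,500),interpolation=cv2.INTER_CUBIC)[:,:480+320]
b=cv2.resize(t['frame'][190:290,220:360],(560,400),interpolation=cv2.INTER_CUBIC)
c=np.zeros((600,800,3),np.uint8); c[:300,:480]=cv2.resize(a,(480,300)); c[300:,:420]=cv2.resize(b,(420,300))
e=cv2.resize(t['frame'][190:270,265:350],(372,350),interpolation=cv2.INTER_CUBIC); c[250:,428:]=e
cv2.imwrite('pics/crop0.png',c[:,:,::-1])
hs=cv2.cvtColor(t['frame'],cv2.COLOR_RGB2HSV)
def blobs(m,lo,box):
    n,l,st,ce=cv2.connectedComponentsWithStats(m.astype(np.uint8))
    for i in range(1,n):
        if st[i][4]>=lo: print(st[i],ce[i].round(1))
H,S,V=[hs[:,:,i].astype(int) for i in range(3)]
roi=np.zeros(H.shape,bool); roi[190:300,160:520]=1
print('blue');blobs(roi&(H>100)&(H<135)&(S>70),12,0)
print('cork');blobs(roi&(H>8)&(H<25)&(S>70)&(V>110),100,0)
m=(roi&(H>8)&(H<25)&(S>70)&(V>90)); m[:,:350]=0;m[:,450:]=0
c=cv2.findContours(m.astype(np.uint8),0,2)[0]; c=max(c,key=cv2.contourArea); r=cv2.minAreaRect(c); print(r)
print('pad',onz(t,*r[0],45),[onz(t,*q,45).round() for q in cv2.boxPoints(r)])
for u,v in((176,212),(338,200)): print('riser',onz(t,u,v,214))
E
```

```text
blue
[174 225   8  53 257] [177.7 251.6]
[302 240   8   9  55] [305.7 244. ]
[338 259   5   6  25] [340.  261.6]
[466 268  15  15 179] [473.2 274.9]
[228 278  22   9 150] [238.1 282.3]
cork
[ 175  190  163   23 2429] [244.5 198.3]
[ 359  219   77   59 3966] [395.4 249.1]
((396.8100891113281, 247.73301696777344), (57.18587112426758, 74.93529510498047), 88.26429748535156)
pad [ 456.71764579 -349.04904224   45.        ] [array([ 523., -257.,   45.]), array([ 530., -439.,   45.]), array([ 391., -440.,   45.]), array([ 384., -261.,   45.])]
riser [508.25025165 139.41324776 214.        ]
riser [ 536.44990202 -205.74909205  214.        ]
```

View pics/crop0.png

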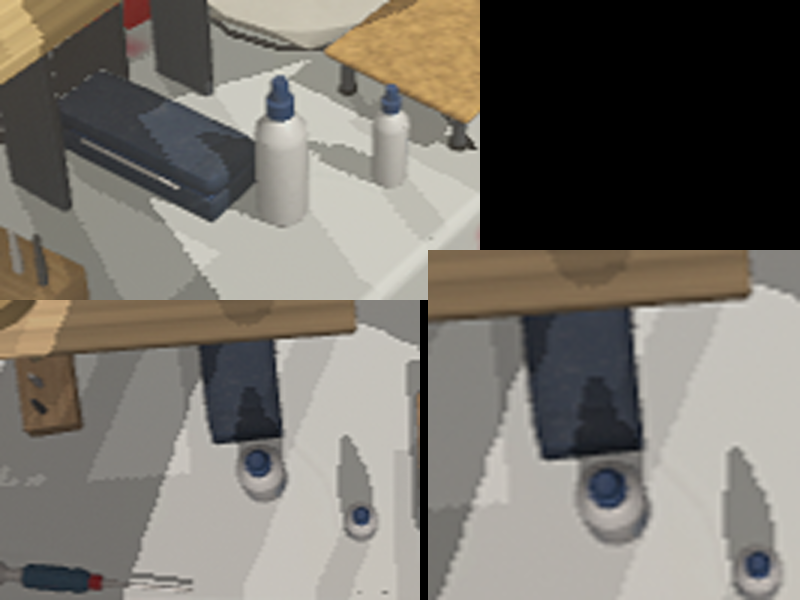

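The crop confirms both. The large white bottle stands right in front of the navy case's front end, and the smaller look-alike is to the right. The case corners in the top view are at about (291,237.5) and (313.4,235.7), and its sides go under the board at (287.2,205.1) and (311.2,203.3).

```bash
cat >> h.py <<'E'
def tri(d1,p1,d2,p2):
    (o1,r1),(o2,r2)=ray(d1,*p1),ray(d2,*p2)
    s=np.linalg.lstsq(np.c_[r1,-r2],o2-o1,rcond=None)[0]
    a,b=o1+s[0]*r1,o2+s[1]*r2; return (a+b)/2,np.linalg.norm(a-b)
def bluecen(d,box,lo=15):
    x0,y0,x1,y1=box; h=cv2.cvtColor(d['frame'],cv2.COLOR_RGB2HSV)[y0:y1,x0:x1].astype(int)
    m=((h[:,:,0]>100)&(h[:,:,0]<135)&(h[:,:,1]>100)).astype(np.uint8)
    n,l,st,ce=cv2.connectedComponentsWithStats(m)
    return [(ce[i]+[x0,y0],st[i][4]) for i in range(1,n) if st[i][4]>=lo]
def tool(): 
    from scipy.spatial.transform import Rotation as R
    o=env.get_obs(); return np.array(o['eef_pos']),R.from_rotvec(o['orientation']).as_matrix(),o
def delta(p,yaw=None):
    q,R,o=tool(); print('t',round(o['time'],2),'tcp',q.round(1),'yaw tool x',np.degrees(np.arctan2(R[1,0],R[0,0])).round(2),'gap',o['finger_gap'])
    print('shift',(R.T@(np.array(p)-q)).round(1), 'turn', None if yaw is None else round(-(np.radians(yaw)-np.arctan2(R[1,0],R[0,0])),4))
E
python3 - <<'E'
from h import *
s=shot('scene'); t=shot('top')
f=s['frame']
print([ (c.round(1),a) for c,a in bluecen(s,(294,258,315,278))],[ (c.round(1),a) for c,a in bluecen(t,(298,236,316,252))])
for bs,bt in(((294,258,315,276),(298,236,316,252)),((332,258,350,276),(334,256,346,268))):
    A=max(bluecen(s,bs,5),key=lambda z:z[1])[0];B=max(bluecen(t,bt,5),key=lambda z:z[1])[0]
    print('head',tri(s,A,t,B))
print('foot scene', onz(s,210+282/3,235+222/3,0), 'at small', onz(s,210+389/3,235+186/3,0))
for u,v in((287.2,205.1),(291.05,237.5),(311.2,203.3),(313.4,235.7)): print('case',onz(t,u,v,25).round(1),onz(t,u,v,3).round(1))
for u,v,z in((238,282,8),(177.7,251.6,8),(236,222,17),(207,250,0),(250,295,0),(395,295,0)): print((u,v),onz(t,u,v,z).round(0))
E
```

```text
[] [(array([306.3, 244.5]), np.int32(38))]
head (array([ 454.24157298, -134.66830872,   96.73538116]), np.float64(4.643750965552638))Traceback (most recent call last):
  File "<stdin>", line 6, in <module>
ValueError: max() iterable argument is empty
```

```bash
python3 - <<'E'
from h import *
s=shot('scene'); t=shot('top')
print('head',tri(s,(303.7,268.5),t,(306,244.2)), onz(s,303.4,260.8,125), onz(t,306,244.2,112))
print('small',tri(s,(340.6,268.5),t,(340,261.6)))
print('foot scene', onz(s,210+282/3,235+222/3,0), 'at small', onz(s,210+389/3,235+186/3,0))
for u,v in((287.2,205.1),(291.05,237.5),(311.2,203.3),(313.4,235.7)): print('case',onz(t,u,v,25).round(1),onz(t,u,v,3).round(1))
for u,v,z in((238,282,8),(177.7,251.6,8),(236,222,17),(207,250,0),(250,295,0),(395,295,0)): print((u,v),onz(t,u,v,z).round(0))
b=onz(t,306,244.2,112); print('corr'); delta([b[0],b[1],200],4.7)
E
```

```text
head (array([ 455.58630423, -132.9709164 ,  105.96410412]), np.float64(0.11755393549515672)) [ 457.34995718 -134.43026155  125.        ] [ 454.72310752 -133.33750106  112.        ]
small (array([ 418.64769026, -212.08106499,   75.89650346]), np.float64(0.6334393772380739))
foot scene [ 447.78618742 -122.31259256    0.        ] at small [ 411.68831214 -203.8698844     0.        ]
case [564.2 -80.3  25. ] [568.8 -78.3   3. ]
case [482.9 -91.5  25. ] [486.1 -89.6   3. ]
case [ 569.2 -140.    25. ] [ 573.9 -138.9    3. ]
case [ 487.7 -146.5   25. ] [ 491.1 -145.6    3. ]
(238, 282) [373.  39.   8.]
(177.7, 251.6) [448. 192.   8.]
(236, 222) [522.  47.  17.]
(207, 250) [453. 121.   0.]
(250, 295) [342.   9.   0.]
(395, 295) [ 345. -348.    0.]
corr
t 0.4 tcp [ 144.2 -608.1  222.6] yaw tool x 13.34 gap 87.85575462546726
shift [ 411.7 -390.3   22.6] turn 0.1508
```

>>> carry_out:
  moves:
    - [0.4117, -0.3903, 0.062, 0.123, 1]
    - [0.4117, -0.3903, 0.062, 0.123, 1]
    - [0.4117, -0.3903, 0.062, 0.123, 1]
    - [0.4117, -0.3903, 0.062, 0.123, 1]
    - [0.4117, -0.3903, 0.062, 0.123, 1]
    - [0.4117, -0.3903, 0.062, 0.123, 1]
    - [0.4117, -0.3903, 0.062, 0.123, 1]
    - [0.4117, -0.3903, 0.062, 0.123, 1]
    - [0.4117, -0.3903, 0.062, 0.123, 1]
    - [0.4117, -0.3903, 0.062, 0.123, 1]
    - [0.4117, -0.3903, 0.062, 0.123, 1]
    - [0.4117, -0.3903, 0.062, 0.123, 1]

```text
time: 1.9
eef_pos: [454.2, -134.4, 160.8]
orientation: [3.137, 0.17, -0.0]
ft_force: [1.3, 0.4, -0.1]
finger_gap: 87.8
gripper_force: 0.0
```

>>> carry_out:
  moves:
    - [0.001, -0.001, 0.05, 0, 1]
    - [0.001, -0.001, 0.08, 0, 1]
    - [0.001, -0.001, 0.1, 0, 1]
    - [0.001, -0.001, 0.107, 0, 1]
    - [0.001, -0.001, 0.107, 0, 1]
    - [0.001, -0.001, 0.107, 0, -1]
    - [0.001, -0.001, 0.107, 0, -1]
    - [0.001, -0.001, 0.107, 0, -1]
    - [0.001, -0.001, 0.107, 0, -1]
    - [0.001, -0.001, 0.107, 0, -1]
    - [0.001, -0.001, 0.107, 0, -1]
    - [0.001, -0.001, 0.107, 0, -1]
  force: 15

```text
time: 3.4
eef_pos: [455.7, -132.2, 53.7]
orientation: [-3.137, -0.172, 0.0]
ft_force: [0.1, 0.3, 0.8]
finger_gap: 36.8
gripper_force: 15.0
```

>>> carry_out:
  moves:
    - [0, 0, -0.015, 0, -1]
    - [0, 0, -0.04, 0, -1]
    - [0.001, -0.03, -0.04, 0, -1]
    - [0.004, -0.075, -0.04, 0, -1]
    - [0.007, -0.125, -0.04, 0, -1]
    - [0.009, -0.175, -0.04, 0, -1]
    - [0.011, -0.22, -0.04, 0, -1]
    - [0.011, -0.247, -0.04, 0, -1]
    - [0.011, -0.247, -0.03, 0, -1]
    - [0.011, -0.247, -0.012, 0, -1]
    - [0.011, -0.247, -0.003, 0, -1]
    - [0.011, -0.247, 0.0, 0, -1]

```text
time: 4.9
eef_pos: [439.3, 113.7, 53.4]
orientation: [3.137, 0.171, -0.002]
ft_force: [-3.4, -1.0, 20.9]
finger_gap: 36.6
gripper_force: 15.0
```

>>> carry_out:
  moves:
    - [0, 0, 0, 0, -1]
    - [0, 0, 0, 0, -1]
    - [0, 0, 0, 0, 0.2]
    - [0, 0, 0, 0, 0.7]
    - [0, 0, 0, 0, 0.7]
    - [0, 0, 0, 0, 0.7]
    - [0, 0, -0.03, 0, 0.7]
    - [0, 0, -0.08, 0, 0.7]
    - [0, 0, -0.12, 0, 0.7]
    - [0, 0, -0.12, 0, 1]
    - [0, 0, -0.12, 0, 1]

```text
time: 6.28
eef_pos: [439.0, 114.3, 173.1]
orientation: [3.137, 0.172, -0.001]
ft_force: [0.3, -0.1, -0.8]
finger_gap: 87.5
gripper_force: 0.0
```

```bash
python3 - <<'E'
from h import *
t=shot('top');s=shot('scene')
a=cv2.resize(t['frame'][150:300,160:360],(800,600),interpolation=cv2.INTER_CUBIC)
cv2.imwrite('pics/c1.png',a[:,:,::-1])
delta([470,-120,150],6.3)
E
```

```text
t 6.38 tcp [438.5 114.3 172.4] yaw tool x 6.3 gap 87.76054922368724
shift [  5.7 236.3  22.5] turn -0.0001
```

View pics/c1.png

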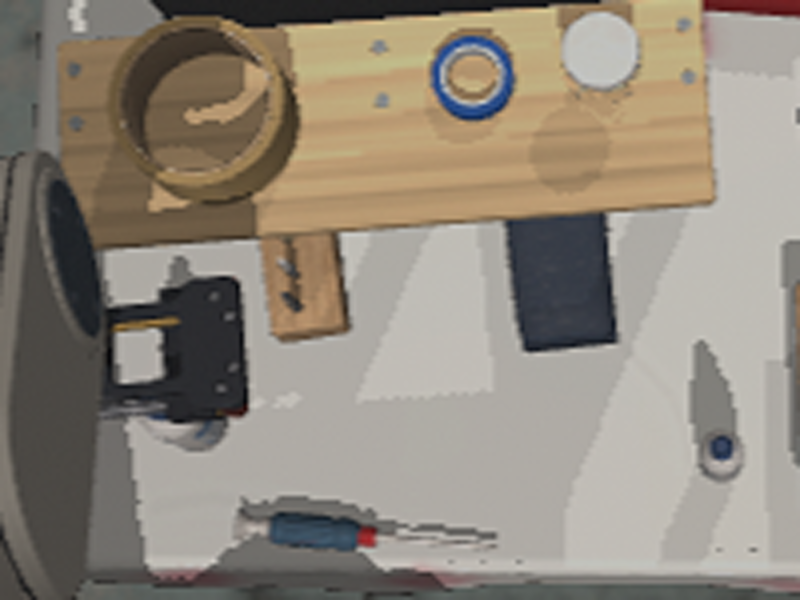

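Bottle stands to the left, and the case front is clear: front corners are at zoom (526,351) and (616,341), same place as before. Next I check the bottle's and gripper's projections and the approach numbers.

```bash
python3 - <<'E'
from h import *
t=grab_frame('top')
z=lambda p:((np.array(proj(t,p))-[160,150])*4).round()
print('bottle foot/top',z([439,114,0]),z([439,114,125]))
for zz in(252,300): print('body right edge',zz,z([439+37,114-89,zz]),z([439-37,114-89,zz]))
pe=np.array([onz(t,160+u/4,150+v/4,200) for u,v in((100,246),(714,203))]); pe14=np.array([onz(t,160+u/4,150+v/4,214) for u,v in((100,246),(714,203))])
print('edge z200',pe.round(1),'z214',pe14.round(1))
E
```

```text
bottle foot/top [198. 423.] [148. 398.]
body right edge 252 [262. 297.] [256. 441.]
body right edge 300 [242. 280.] [236. 430.]
edge z200 [[ 512.2  124.2  200. ]
 [ 537.9 -206.9  200. ]] z214 [[ 509.5  120.2  214. ]
 [ 534.8 -206.8  214. ]]
```

```bash
python3 - <<'E'
from h import *
s=shot('scene')
print(proj(s,[439,114,0]),proj(s,[439,114,125]))
cv2.imwrite('pics/s1.png',cv2.resize(s['frame'][180:420,130:450],(800,600),interpolation=cv2.INTER_CUBIC)[:,:,::-1])
E
```

```text
(np.float64(223.58080604531727), np.float64(378.9606953138683)) (np.float64(214.83213413547156), np.float64(333.76829095162657))
```

View pics/s1.png

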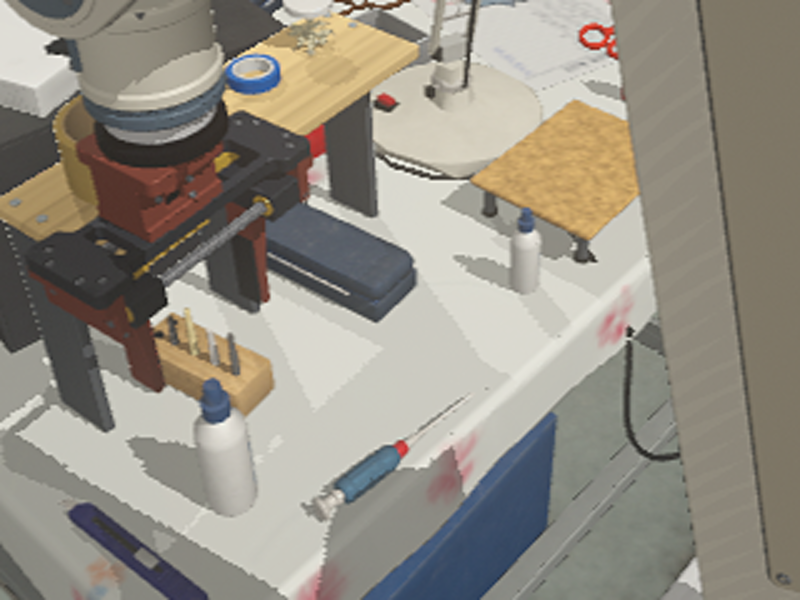

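The bottle stands upright at left, and the case is free. The tool can only turn about its own axis, so I'll grip the protruding end from above, in front of the board, drag the case out, then regrip at its middle.

>>> carry_out:
  moves:
    - [-0.001, 0.04, 0, 0, 1]
    - [-0.003, 0.09, 0, 0, 1]
    - [-0.005, 0.14, 0, 0, 1]
    - [-0.007, 0.19, 0.02, 0, 1]
    - [-0.009, 0.225, 0.06, 0, 1]
    - [-0.0095, 0.236, 0.1, 0, 1]
    - [-0.0095, 0.236, 0.135, 0, 1]
    - [-0.0095, 0.236, 0.155, 0, 1]
    - [-0.0095, 0.236, 0.164, 0, 1]
    - [-0.0095, 0.236, 0.164, 0, 1]

```text
time: 7.72
eef_pos: [455.5, -121.0, 9.1]
orientation: [-3.136, -0.172, 0.002]
ft_force: [-0.2, -0.1, 0.5]
finger_gap: 87.8
gripper_force: 0.0
```

>>> carry_out:
  moves:
    - [0.012, 0, 0, 0, 1]
    - [0.02, 0, 0, 0, 1]
    - [0.026, 0, 0, 0, 1]
    - [0.031, 0, 0, 0, 1]
    - [0.031, 0, 0, 0, 1]

```text
time: 8.35
eef_pos: [487.2, -117.7, 9.8]
orientation: [3.137, 0.173, 0.001]
ft_force: [0.3, -0.6, 0.3]
finger_gap: 87.6
gripper_force: 0.0
```

Now at x=487 with no contact. I'll go 3 mm further and close.

>>> carry_out:
  moves:
    - [0.003, 0, 0.001, 0, 1]
    - [0.003, 0, 0.001, 0, -1]
    - [0.003, 0, 0.001, 0, -1]
    - [0.003, 0, 0.001, 0, -1]
    - [0.003, 0, 0.001, 0, -1]
    - [0.003, 0, 0.001, 0, -1]
    - [0.003, 0, 0.001, 0, -1]
  force: 20

```text
time: 9.22
eef_pos: [489.6, -117.4, 8.7]
orientation: [-3.137, -0.172, 0.0]
ft_force: [-0.7, -0.8, -0.6]
finger_gap: 59.7
gripper_force: 20.0
```

>>> carry_out:
  moves:
    - [-0.005, 0, 0, 0, -1]
    - [-0.015, 0, 0, 0, -1]
    - [-0.028, -0.002, 0, 0, -1]
    - [-0.041, -0.006, 0, 0, -1]
    - [-0.054, -0.012, 0, 0, -1]
    - [-0.067, -0.018, 0, 0, -1]
    - [-0.079, -0.025, 0, 0, -1]
    - [-0.088, -0.03, 0, 0, -1]
    - [-0.09, -0.03, 0, 0, -1]
    - [-0.09, -0.03, 0, 0, -1]

```text
time: 10.48
eef_pos: [397.0, -97.5, 8.7]
orientation: [-3.137, -0.173, 0.0]
ft_force: [-1.3, 0.2, -0.1]
finger_gap: 59.6
gripper_force: 20.0
```

```bash
python3 - <<'E'
from h import *
s=shot('scene')
cv2.imwrite('pics/s2.png',cv2.resize(s['frame'][180:420,130:450],(800,600),interpolation=cv2.INTER_CUBIC)[:,:,::-1])
E
```

```text
(no output)
```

View pics/s2.png

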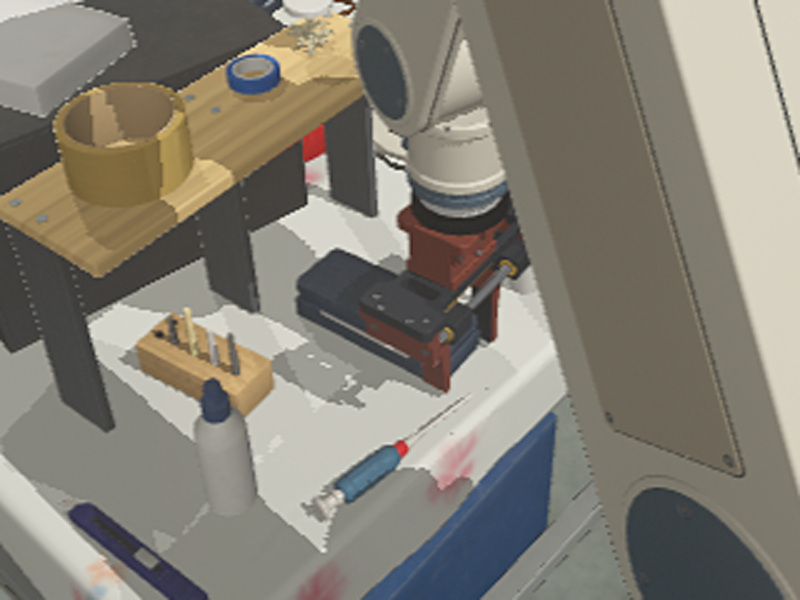

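The case is fully out and still flat, and the driver is untouched. I open, slide along to the middle and regrip.

>>> carry_out:
  moves:
    - [0, 0, 0, 0, 0.5]
    - [0, 0, 0, 0, 1]
    - [0, 0, 0, 0, 1]
    - [0, 0, 0, 0, 1]
    - [0.02, 0, 0, 0, 1]
    - [0.045, 0, 0, 0, 1]
    - [0.065, 0, 0, 0, 1]
    - [0.076, 0, 0, 0, 1]
    - [0.076, 0, 0, 0, 1]
    - [0.076, 0, 0, 0, 1]

```text
time: 11.78
eef_pos: [471.4, -89.1, 8.5]
orientation: [-3.137, -0.172, 0.002]
ft_force: [0.1, 0.0, 0.4]
finger_gap: 88.0
gripper_force: 0.0
```

>>> carry_out:
  moves:
    - [0, 0, 0, 0, -1]
    - [0, 0, 0, 0, -1]
    - [0, 0, 0, 0, -1]
    - [0, 0, 0, 0, -1]
    - [0, 0, 0, 0, -1]
    - [0, 0, 0, 0, -1]
    - [0, 0, -0.03, 0, -1]
    - [-0.02, 0, -0.08, 0, -1]
    - [-0.04, 0, -0.13, 0, -1]
    - [-0.05, 0, -0.15, 0, -1]
    - [-0.05, 0, -0.15, 0, -1]
  force: 25

```text
time: 13.15
eef_pos: [423.3, -94.8, 159.9]
orientation: [3.136, 0.172, 0.005]
ft_force: [0.1, 0.2, -2.3]
finger_gap: 61.0
gripper_force: 25.0
```

```bash
python3 - <<'E'
from h import *
t=shot('top');s=shot('scene')
cv2.imwrite('pics/m3.png',np.vstack([cv2.resize(t['frame'][150:300,200:450],(500,300)),cv2.resize(s['frame'][180:330,180:430],(500,300))])[:,:,::-1])
delta([457,-349,155],6.3)
E
```

```text
t 13.25 tcp [422.9 -94.6 158.2] yaw tool x 6.29 gap 61.23658929711868
shift [  6.  256.6   3.1] turn -0.0002
```

View pics/m3.png

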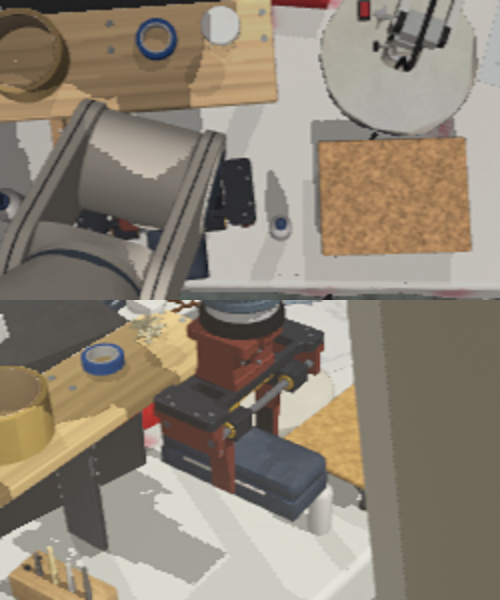

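```bash
python3 - <<'E'
from h import *
t=grab_frame('top');s=grab_frame('scene')
a=onz(s,330,288.3,152);b=onz(s,261.5,260.5,152);print(a,b,np.linalg.norm(a-b),(a+b)/2)
print(onz(t,303.5,289,185),onz(t,303.5,289,170))
q,R,o=tool(); print(q,[(R.T@(p-q)).round(1) for p in (a,b)])
E
```

```text
[343.04885507 -82.4838421  152.        ] [498.5525629 -56.3606814 152.       ] 157.6826644668356 [420.80070899 -69.42226175 152.        ]
[ 348.42139798 -133.45557291  185.        ] [ 349.19879517 -132.58087371  170.        ]
[422.59802839 -94.41886431 157.53269276] [array([-77.7, -20.6,   5.7]), array([ 79.7, -29.5,   5.4])]
```

>>> carry_out:
  moves:
    - [0.001, 0.025, 0, 0, -1]
    - [0.002, 0.07, 0, 0, -1]
    - [0.003, 0.12, 0, 0, -1]
    - [0.004, 0.17, 0, 0, -1]
    - [0.005, 0.215, 0, 0, -1]
    - [0.005, 0.245, 0, 0, -1]
    - [0.005, 0.2566, 0.01, 0, -1]
    - [0.005, 0.2566, 0.04, 0, -1]
    - [0.005, 0.2566, 0.07, 0, -1]
    - [0.005, 0.2566, 0.09, 0, -1]
    - [0.005, 0.2566, 0.098, 0, -1]
    - [0.005, 0.2566, 0.098, 0, -1]

```text
time: 14.85
eef_pos: [455.5, -348.2, 59.7]
orientation: [-3.135, -0.173, 0.002]
ft_force: [-0.4, 0.3, -1.3]
finger_gap: 61.1
gripper_force: 25.0
```

```bash
python3 - <<'E'
from h import *
delta([456,-349,53.5],6.3); print(env.get_obs()['ft_force'])
E
```

```text
t 14.85 tcp [ 455.5 -348.2   59.7] yaw tool x 6.32 gap 61.1153275385962
shift [0.4 0.8 6.2] turn 0.0004
[-0.43910043  0.27370886 -1.33579554]
```

>>> carry_out:
  moves:
    - [0, 0.001, 0.003, 0, -1]
    - [0, 0.001, 0.005, 0, -1]
    - [0, 0.001, 0.006, 0, -1]
    - [0, 0.001, 0.006, 0, -1]

```text
time: 15.35
eef_pos: [456.1, -350.2, 54.9]
orientation: [3.137, 0.172, 0.0]
ft_force: [-0.2, 0.3, -2.3]
finger_gap: 60.9
gripper_force: 25.0
```

>>> carry_out:
  moves:
    - [0, 0, 0.001, 0, -1]
    - [0, 0, 0.002, 0, -1]
    - [0, 0, 0.002, 0, -1]

```text
time: 15.72
eef_pos: [456.1, -350.3, 53.7]
orientation: [3.137, 0.172, 0.0]
ft_force: [-2.2, 2.2, 8.0]
finger_gap: 60.9
gripper_force: 25.0
```

Contact at 8 N. I release and rise, then look from both cameras.

>>> carry_out:
  moves:
    - [0, 0, 0, 0, 0.6]
    - [0, 0, 0, 0, 1]
    - [0, 0, 0, 0, 1]
    - [0, 0, 0, 0, 1]
    - [0, 0, -0.03, 0, 1]
    - [0, 0, -0.08, 0, 1]
    - [0, 0, -0.13, 0, 1]
    - [-0.02, -0.05, -0.14, 0, 1]
    - [-0.03, -0.11, -0.14, 0, 1]
    - [-0.03, -0.17, -0.14, 0, 1]
    - [-0.03, -0.23, -0.14, 0, 1]
    - [-0.03, -0.26, -0.14, 0, 1]

```text
time: 17.23
eef_pos: [396.7, -92.7, 192.7]
orientation: [-3.136, -0.175, 0.0]
ft_force: [0.5, -1.0, 0.6]
finger_gap: 88.0
gripper_force: 0.0
```

```bash
python3 - <<'E'
from h import *
t=shot('top');s=shot('scene')
cv2.imwrite('pics/m4.png',np.vstack([cv2.resize(t['frame'][200:290,340:450],(550,300),interpolation=cv2.INTER_CUBIC),cv2.resize(s['frame'][200:350,230:430],(550,300))])[:,:,::-1])
f=t['frame'].astype(int); m=np.zeros(f.shape[:2],np.uint8); m[205:300,350:450]=(f.sum(2)[205:300,350:450]<230)
m=cv2.morphologyEx(m,cv2.MORPH_OPEN,np.ones((3,3))); c=max(cv2.findContours(m,0,2)[0],key=cv2.contourArea); r=cv2.minAreaRect(c);print(r)
print('case',onz(t,*r[0],72),[onz(t,*q,72).round() for q in cv2.boxPoints(r)])
delta([439.2,113.9,150],6.3)
E
```

```text
((398.20135498046875, 245.4104766845703), (67.89579010009766, 27.479116439819336), 82.7249984741211)
case [ 458.77702973 -349.31425552   72.        ] [array([ 535., -307.,   72.]), array([ 544., -372.,   72.]), array([ 384., -390.,   72.]), array([ 375., -327.,   72.])]
t 17.32 tcp [396.9 -92.8 192.7] yaw tool x 6.48 gap 88.0995172932512
shift [  65.4 -200.6   42.8] turn 0.0032
```

View pics/m4.png

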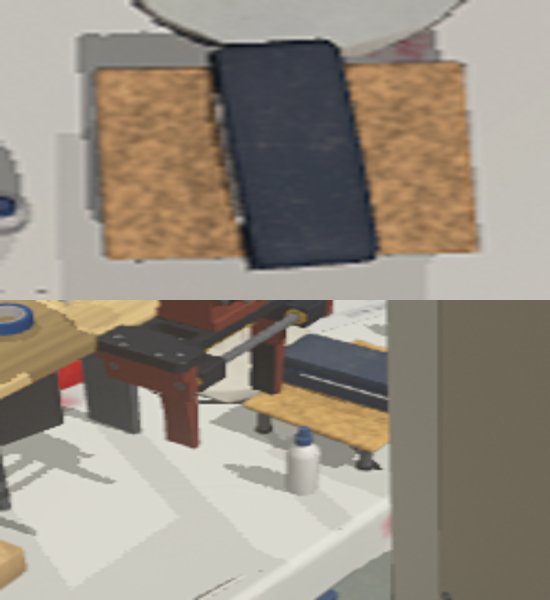

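The case lies flat and centred on the cork: measured centre (459,-349) against the pad's (457,-349). Now I fetch the bottle.

>>> carry_out:
  moves:
    - [0.015, -0.045, 0, 0.003, 1]
    - [0.03, -0.09, 0.01, 0.003, 1]
    - [0.046, -0.14, 0.02, 0.003, 1]
    - [0.06, -0.185, 0.03, 0.003, 1]
    - [0.0654, -0.2006, 0.04, 0.003, 1]
    - [0.0654, -0.2006, 0.045, 0.003, 1]
    - [0.0654, -0.2006, 0.08, 0.003, 1]
    - [0.0654, -0.2006, 0.11, 0.003, 1]
    - [0.0654, -0.2006, 0.13, 0.003, 1]
    - [0.0654, -0.2006, 0.138, 0.003, 1]
    - [0.0654, -0.2006, 0.138, 0.003, 1]

```text
time: 18.7
eef_pos: [440.6, 110.6, 54.6]
orientation: [3.137, 0.166, -0.001]
ft_force: [0.3, 1.1, 0.0]
finger_gap: 87.9
gripper_force: 0.0
```

>>> carry_out:
  moves:
    - [0, 0, 0, 0, -1]
    - [0, 0, 0, 0, -1]
    - [0, 0, 0, 0, -1]
    - [0, 0, 0, 0, -1]
    - [0, 0, 0, 0, -1]
    - [0, 0, 0, 0, -1]
    - [0, 0, 0, 0, -1]
  force: 15

```text
time: 19.58
eef_pos: [440.9, 111.8, 54.8]
orientation: [-3.137, -0.168, -0.0]
ft_force: [-0.4, 2.7, 3.0]
finger_gap: 36.6
gripper_force: 15.0
```

```bash
python3 - <<'E'
from h import *
delta([455.6,-132.5,54.5],6.3)
E
```

```text
t 19.57 tcp [440.9 111.8  54.8] yaw tool x 6.11 gap 36.564335854113445
shift [-1.140e+01  2.445e+02  2.000e-01] turn -0.0032
```

>>> carry_out:
  moves:
    - [0, 0, -0.015, -0.003, -1]
    - [0, 0, -0.04, -0.003, -1]
    - [-0.001, 0.03, -0.04, -0.003, -1]
    - [-0.003, 0.075, -0.04, -0.003, -1]
    - [-0.005, 0.125, -0.04, -0.003, -1]
    - [-0.007, 0.175, -0.04, -0.003, -1]
    - [-0.009, 0.218, -0.04, -0.003, -1]
    - [-0.0097, 0.2445, -0.04, -0.003, -1]
    - [-0.0097, 0.2445, -0.03, -0.003, -1]
    - [-0.0097, 0.2445, -0.012, -0.003, -1]
    - [-0.0097, 0.2445, -0.003, -0.003, -1]
    - [-0.0097, 0.2445, -0.001, -0.003, -1]

```text
time: 21.08
eef_pos: [456.6, -131.7, 55.1]
orientation: [-3.136, -0.174, 0.002]
ft_force: [-0.2, 0.3, -2.2]
finger_gap: 36.8
gripper_force: 15.0
```

>>> carry_out:
  moves:
    - [0, 0, 0, 0, -1]
    - [0, 0, 0, 0, -1]

```text
time: 21.32
eef_pos: [457.5, -132.5, 56.1]
orientation: [3.137, 0.173, 0.001]
ft_force: [-0.1, 1.0, -2.0]
finger_gap: 36.6
gripper_force: 15.0
```

Force still shows its weight, so it is about 1–1.5 mm up. I lower until contact.

>>> carry_out:
  moves:
    - [0, 0, 0.001, 0, -1]
    - [0, 0, 0.0015, 0, -1]
    - [0, 0, 0.0015, 0, -1]

```text
time: 21.7
eef_pos: [457.5, -132.6, 54.7]
orientation: [3.137, 0.172, 0.001]
ft_force: [-0.2, 2.5, 4.7]
finger_gap: 36.7
gripper_force: 15.0
```

>>> carry_out:
  moves:
    - [0, 0, 0, 0, -0.1]
    - [0, 0, 0, 0, 0.3]
    - [0, 0, 0, 0, 0.7]
    - [0, 0, 0, 0, 0.7]
    - [0, 0, 0, 0, 0.7]
    - [0, 0, -0.03, 0, 0.7]
    - [0, 0, -0.07, 0, 0.7]
    - [0, 0, -0.11, 0, 0.7]
    - [-0.03, 0, -0.14, 0, 0.7]
    - [-0.05, -0.05, -0.17, 0, 0.7]
    - [-0.05, -0.1, -0.19, 0, 0.7]
    - [-0.05, -0.15, -0.19, 0, 0.7]

```text
time: 23.2
eef_pos: [391.6, 12.1, 246.0]
orientation: [3.137, 0.17, 0.007]
ft_force: [0.6, -0.5, -0.2]
finger_gap: 75.1
gripper_force: 0.0
```

```bash
python3 - <<'E'
from h import *
t=shot('top');s=shot('scene')
print([(c.round(1),a,onz(t,*c,112).round(1)) for c,a in bluecen(t,(290,230,330,260),10)])
cv2.imwrite('pics/m5.png',np.vstack([cv2.resize(t['frame'][150:300,160:460],(640,300),interpolation=cv2.INTER_CUBIC),cv2.resize(s['frame'][200:400,130:430],(450,300)).copy() if 0 else cv2.copyMakeBorder(cv2.resize(s['frame'][200:400,130:430],(450,300)),0,0,0,190,0)])[:,:,::-1])
E
```

```text
[(array([306.2, 243.9]), np.int32(37), array([ 455.5, -133.7,  112. ]))]
```

View pics/m5.png

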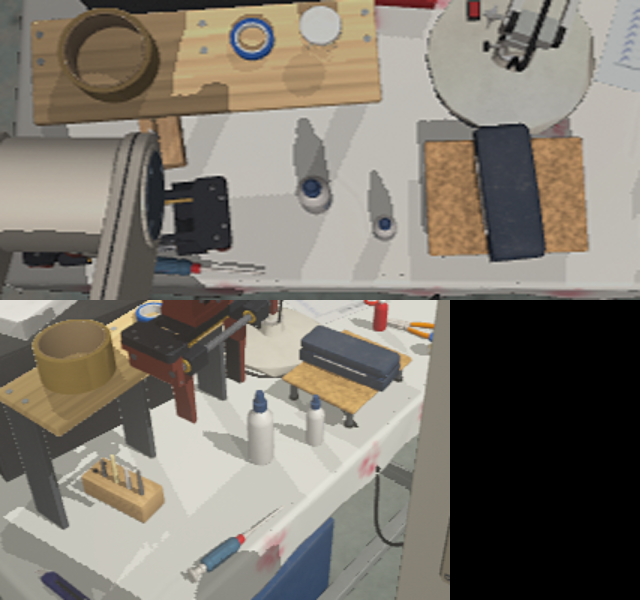

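The picture shows the bottle upright at (306,244), within 1 px of where it began. The case lies flat and centred on the cork, the other things are in place, and the gripper is clear.

```bash
python3 -c "
from h import *
print(job.sign_off())"
```

```text
the job is handed in; nothing more can be done
None
```

The navy case lies flat, right way up and about 2 mm off centre on the cork pad; the bottle is back upright within about 1 mm of where it stood; the other things look unmoved, and the job is handed in at about 23 s (case dragged out from above, since the moves allow no tilt).

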